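# Unlatch the microcentrifuge and hold its lid up for unloading

### The job

The lid stay of the microcentrifuge is gone, so its lid has to be held up by hand while a colleague unloads the tubes. Pull the red spring latch on the lid's tongue sideways, towards the spring barrel (the left side seen from in front of the machine), to free it from the ball-headed striker, lift the lid to at least 45 degrees and keep holding it there: you finish while still holding the lid up. Leave the bottle, the jar and the tube rack where they stand, and do not let the lid drop shut.

Things in the scene. Friction and masses are not known exactly. Their poses are not given: they have to be found in the camera images.
- centrifuge: Light-grey bench microcentrifuge, fixed, 270 deep (x) by 210 wide (y), deck 105 high; round grey lid, 180 across, its top 123 mm above the bench. Origin on the bench below the rotor axis; x from its front (display, latch) to its back (hinge), y to the left seen by someone facing its front, z up. A front step (top 78 high, x -145 to -95) carries the striker.
- striker (a point): Centre of the fixed steel striker on the front step, at x -118, y 0, z 102 mm of the centrifuge: a ball head 20 in diameter, 16 high, flat below, on an 8 mm neck. The lid's tongue (44 wide) reaches forward over it.
- lug (a point): Centre of the spring latch's grip: upright red lug 20 (x) by 24 (y) by 44 mm tall on a steel carriage on the lid's tongue, over the ball. Lid shut: point 152.5, lug top 172, carriage top 128 mm above the bench. Axes as centrifuge's, tilting with the lid. Free space 60 mm to either y side. Pinched from above across y, it turns between the fingers as the lid tilts: the gripper can stay vertical.
- latch (a joint): Latch travel along the centrifuge's +y, m: 0 = sprung home, jaw under the ball (lid locked, lifting cannot free it), 0.012 = fully drawn, at its stop; clear of the ball from about 0.006. The spring pulls it home with 4 N at 0, 9.5 N at 0.012. It must stay drawn until the lug has risen 30 mm (lid 0.15 rad); after that its place does not matter.
- lid (a joint): Lid angle, rad: 0 = shut, grows as the lid's front rises, stop at 1.2; 45 degrees = 0.785. Hinge at the back, along the centrifuge's y, 98 mm behind its origin, 113 mm above the bench; the lug's centre is 216 mm in front of and 39.5 mm above the hinge line when shut. Lifting at the lug takes about 2 to 4 N; let go, the lid falls shut from any angle.
- hinge (a point): Middle of the lid's hinge line, 113 mm above the bench; axes are the lid's (the centrifuge's when shut; y along the hinge).
- amber_bottle_mid (a point): Loose amber glass bottle, black cap, 68 in diameter, 150 mm tall; its centre, half-way up. Stands left of the centrifuge. Not to be moved.
- tube_rack_mid (a point): Loose blue rack of small tubes, 150 by 70 by 50 mm tall; its middle, 22 mm above the bench. Stands right of the centrifuge. Not to be moved.
- white_jar_mid (a point): Loose white plastic jar, blue lid, 64 in diameter, 85 mm tall; its centre, half-way up. Stands left of the centrifuge. Not to be moved.

How it is judged:
On the way, in this order (a step that is already met when the one before it is completed fails the run):
1. the latch is drawn clear of the ball while the lid is still down (value of joint latch above 0.006 m and value of joint lid below 0.1 rad), for 0.1 s.
2. the lid is lifted off the striker (value of joint lid above 0.3 rad), for 0.1 s.
At the end, for the whole second after the job is handed in: Through the last second the gripper's fingers hold the lid (by its latch or anywhere on it, with at least 1 N) raised to 45 degrees (0.72 rad or more passes), still within 0.1 rad/s, with nothing else propping it; bottle, jar and rack within 30 mm of where they stood (value of joint lid above 0.72 rad and velocity of joint lid between -0.1 and 0.1 rad/s and contact force between the fingers and lid above 1 N and contact force between lid and amber_bottle below 0.2 N and contact force between lid and tube_rack below 0.2 N and contact force between lid and white_jar below 0.2 N and distance of each of amber_bottle_mid, tube_rack_mid, white_jar_mid from where it was at the start of the episode below 0.03 m); the arm keeps its last pose, push and grip.
It fails at once if a bystander is pushed away or tipped (distance of any of amber_bottle_mid, tube_rack_mid, white_jar_mid from where it was at the start of the episode above 0.03 m or angle between any of amber_bottle_mid, tube_rack_mid, white_jar_mid's own z axis and vertical above 0.4 rad).
It fails at once if the lid drops shut (value of joint lid below 0.12 rad and velocity of joint lid below -2.5 rad/s).
It also fails if it takes over 38 s, if anything falls off the work surface, if the arm or the gripper's body presses on something with over 40 N, if the wrist force passes 120 N, or if a joint passes its speed limit or range.

### The arm

A 6-joint arm with a two-finger parallel gripper is mounted at the origin on the work surface. World frame = base frame: x ahead of the robot, y to its left, z up, the work surface at z = 0. Lengths are in m, angles in rad, forces in N, time in s.
With the tool pointing down it reaches from about 0.4 to 0.925 m from the base axis. Payload 12.5 kg.
Tool frame: the origin (TCP) lies midway between the tips of the shut fingers; the grasp point (between the pads) lies 19 mm behind it; z points along the fingers, y is the line along which they close (so a half turn about z gives the same grasp; the last joint's range is limited). The gripper opens to 95 mm and grips with 3 to 60 N. Pads are 20 mm wide; open, the fingers measure 119 mm over their backs; the gripper's body (75 mm by 180 mm) begins 59 mm behind the grasp point.
Start: joints at [-1.362, 0.491, 1.559, -0, 1.092, -0.106], TCP at [0.194, -0.594, 0.215] pointing down, gripper open.
Joint ranges: [-3.1, 3.1], [-0.84, 2.19], [0.05, 2.79], [-1.13, 4.28], [0.06, 2.93], [-2.69, 2.69]. Speed limits (rad/s): [2.22, 2.22, 2.79, 3.14, 3.14, 3.14].

### API

Orientations are given as a unit quaternion [x, y, z, w].
In Python, from rig import sense, get_image, get_calibration, sign_off gives the robot as it stands. The module is installed in compiled form; this text tells all that it offers.
- The arm moves only by the tool arm_command, never from a script. Its argument "commands" is a list of rows, each a list of 6 numbers: the shift along the tool's x, y, z normalised to -1 to 1, where 1 is 0.04 m, then the turn, a rotation vector about the tool's x, y, z normalised to -1 to 1, where 1 is 0.12 rad. A call has 1 to 12 rows; each row shifts and turns the commanded pose from where the row before left it, along the tool's axes as they then stand; what a row does not reach is not made up. A row lasts 1/12 s, in which the tool goes at most 41.7 mm and 7.16 degrees, less where a joint would pass 70% of its speed; a pose out of reach is approached as far as the arm can. A call with a number of a shift or a turn outside -1 to 1 is refused whole. A call with a gripper value outside its range is refused whole. "jaw" is the gripper's target within -1 to 1 (shut at 1, half-way at 0, fully open at -1), set as the call begins (left out, the last holds). The fingers move at their own pace and stop on an object; "squeeze" is the grip in N (left out, the last holds). Time passes only in rows, so rows that do not move let the fingers close. It gives the time, the measured TCP pose, the force, the opening and the grip force at its end, in the units of the state.
- sense(): the state, without advancing time (a new reading comes with each control period).
- get_image(name): name is "scene" or "top" or "wrist"; returns (picture, depth): 420x560x3 uint8, red, green, blue; 420x560 float32, m along the optical axis (not along the pixel's ray), 0 where there is no reading.
- get_calibration(name): a dict with "intrinsics" (3x3 intrinsics, pixels), "R" (3x3) and "t" (3): a world point X has camera coordinates R X + t. Camera axes: x right, y down, z forward; pixel columns grow to the right and rows downward; lengths in m; the calibration is good to about 2 mm. A picture is of the moment at which its call begins: read the wrist's pose just before it. get_calibration takes no time and is no camera call; for the wrist camera it gives the pose at the moment of the call.
- sign_off(): hands the job in; it is judged then, once.
The state is a dict: "time": time; "q": joint angles; "qd": joint speeds; "effort": joint torques, N m; "eef_pos": TCP position; "tcp_rot": TCP orientation; "wrist_force": force on the tool from outside, world axes, zero at the start; "moment": the same for the moment, N m; "width": finger opening in m; "gripper_force": force on a finger pad.
Only numpy, scipy, OpenCV 4.12 (cv2) and the standard library are available. Lean on these libraries where they do the work, as an engineer would, in place of code of your own. Each camera call takes 0.05 s, during which the arm holds its last target. There are 200 camera calls.

## Working session

There is one attempt and no reset: what is moved stays moved. The work goes in short steps, Python scripts to look and compute and a tool call to move; the robot and the scene stay as the last step left them, time stands still between calls to the robot, and variables do not carry over. Pictures are saved under pics/ and viewed, at most 10 in all, crops included, and the job is handed in when it is done.

Besides the shell and the picture viewer there is one more tool, called after ">>>" by a JSON object that holds its "api" and its "payload". arm_command: Moves the arm, as the interface text tells. Its arguments: {"type":"object","properties":{"commands":{"type":"array","items":{"type":"array","items":{"type":"number","minimum":-1,"maximum":1}}},"jaw":{"type":"number"},"squeeze":{"type":"number"}},"required":["commands"]}

```bash
mkdir -p pics; cat > h.py <<'E'
import numpy as np,cv2
from rig import *
def cloud(name):
    im,d=get_image(name);c=get_calibration(name)
    K=np.array(c["intrinsics"]);R=np.array(c["R"]);t=np.array(c["t"])
    v,u=np.mgrid[:d.shape[0],:d.shape[1]]
    p=np.stack([(u-K[0,2])/K[0,0]*d,(v-K[1,2])/K[1,1]*d,d],-1)
    X=(p-t)@R   # R^T (p-t)
    X[d<=0]=np.nan
    return im,X
def save(im,n): cv2.imwrite("pics/"+n,im[...,::-1])
E
python3 - <<'E'
from h import *
s=sense();print(s)
for n in("top","scene"):
    im,X=cloud(n);save(im,n+"0.png");np.save(n+"X.npy",X)
    h=cv2.cvtColor(im,cv2.COLOR_RGB2HSV)
    m=((h[...,0]<8)|(h[...,0]>172))&(h[...,1]>150)&(h[...,2]>80)
    k,l,st,ce=cv2.connectedComponentsWithStats(m.astype(np.uint8))
    for i in range(1,k):
        if st[i,4]>20:
            P=X[l==i];print(n,st[i],np.nanmedian(P,0).round(4),np.nanmin(P,0).round(4),np.nanmax(P,0).round(4))
E
```

```text
{'time': 0.0, 'q': array([-1.36158627e+00,  4.91568675e-01,  1.55946374e+00,  2.95323720e-05,
        1.09171059e+00, -1.05569224e-01]), 'qd': array([-0.00063034, -0.00119595, -0.00047757,  0.00098678,  0.0004876 ,
       -0.00101485]), 'effort': array([ 3.22863096e-03, -6.12633848e+01, -2.58184594e+01,  6.93239481e-02,
        4.81184351e-02, -7.11094117e-05]), 'eef_pos': array([ 0.19349798, -0.59402628,  0.21405117]), 'tcp_rot': array([ 9.87640702e-01,  1.56733894e-01, -1.67100217e-05, -5.75077756e-04]), 'wrist_force': array([-0.1693936 ,  0.58189142, -0.53458362]), 'moment': array([ 0.01795866, -0.0110391 ,  0.03009714]), 'gripper_force': 0.0, 'width': 0.09484717235774717}
```

View pics/top0.png

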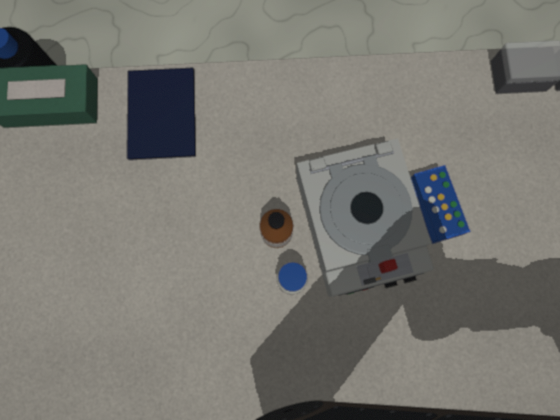

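View pics/scene0.png

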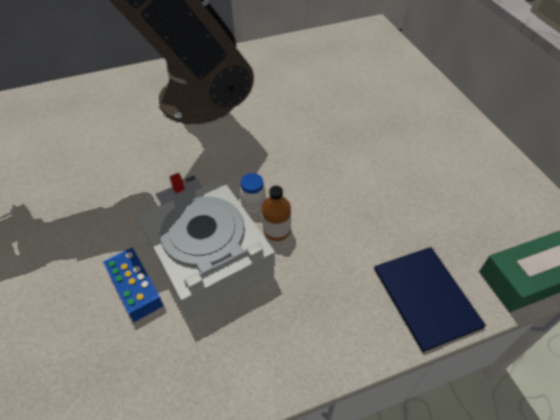

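Top view: lug at about (388,266), lid hub at (367,208), hinge bar at (310,165)–(392,148). The jar is at (292,277), the bottle at (277,225) and the rack at (441,204). The scene view shows the lug at (178,183).

```bash
python3 - <<'E'
from h import *
for n in("top","scene"):
    im=cv2.imread(f"pics/{n}0.png");X=np.load(n+"X.npy");h=cv2.cvtColor(im,cv2.COLOR_BGR2HSV)
    m=((h[...,0]<8)|(h[...,0]>170))&(h[...,1]>150)&(h[...,2]>40)
    k,l,st,ce=cv2.connectedComponentsWithStats(m.astype(np.uint8))
    for i in range(1,k):
        if st[i,4]>15:
            P=X[l==i];print(n,st[i],np.nanmedian(P,0).round(4),np.nanmin(P,0).round(4),np.nanmax(P,0).round(4))
            Q=P[P[:,2]>.168];print(" top",len(Q),Q.mean(0).round(4) if len(Q) else 0)
    # lid annulus top z~.123, deck z~.105
    P=X.reshape(-1,3)
    for nm,a,b in(("lid",.118,.128),("deck",.100,.1085)):
        s=(P[:,2]>a)&(P[:,2]<b)&(np.hypot(P[:,0],P[:,1])>.35)&(np.hypot(P[:,0],P[:,1])<1)
        Q=P[s][:,:2].astype(np.float32);
        print(n,nm,len(Q),cv2.minAreaRect(Q),np.median(Q,0))
X=np.load("topX.npy")
for nm,(u,v) in dict(hub=(367,208),h1=(310,165),h2=(390,148),jar=(292,277),bottle=(277,220),rack=(441,204),fl=(332,293),br=(390,140)).items(): print(nm,X[v,u].round(4))
E
```

```text
top [380 260  17  12 149] [ 0.4761 -0.139   0.1706] [ 0.4665 -0.1538  0.1448] [ 0.4854 -0.1295  0.1746]
 top 121 [ 0.4763 -0.1415  0.1713]
top lid 6701 ((0.5717156529426575, -0.07093033194541931), (0.2583789825439453, 0.2787529528141022), 11.283720970153809) [ 0.5839516  -0.12265494]
top deck 4439 ((0.5952490568161011, -0.06928002834320068), (0.22526884078979492, 0.31040531396865845), 11.28038215637207) [ 0.6049513  -0.08112547]
scene [171 174  13  19 161] [ 0.4887 -0.1415  0.158 ] [ 0.4749 -0.1521  0.1324] [ 0.4931 -0.1299  0.174 ]
 top 51 [ 0.4845 -0.1421  0.1713]
scene lid 4678 ((0.5748911499977112, -0.0708322525024414), (0.26211410760879517, 0.27846091985702515), 11.500880241394043) [ 0.59836435 -0.12437023]
scene deck 3311 ((0.592056393623352, -0.07111606001853943), (0.24047304689884186, 0.3070513904094696), 11.23819637298584) [ 0.65861064 -0.11484142]
hub [ 0.5912 -0.1211  0.1239]
h1 [ 0.6829 -0.018   0.1232]
h2 [ 0.7092 -0.1774  0.1229]
jar [0.4709 0.0289 0.0839]
bottle [0.5726 0.0522 0.1486]
rack [ 0.6078 -0.2922  0.0432]
fl [ 0.4364 -0.0474  0.0733]
br [ 0.7322 -0.1839  0.1044]
```

>>> {"api": "arm_command", "payload": {"commands": [[0,0,-0.4,0,0,1],[0,0,-0.4,0,0,0],[0.6,-0.64,0,0,0,0],[0.6,-0.64,0,0,0,0],[0.6,-0.64,0,0,0,0],[0.6,-0.64,0,0,0,0],[0.6,-0.64,0,0,0,0],[0.6,-0.64,0,0,0,0],[0.6,-0.64,0,0,0,0],[0.6,-0.64,0,0,0,0],[0.6,-0.64,0,0,0,0],[0.6,-0.64,0,0,0,0]], "jaw": -0.26, "squeeze": 35}}

```text
time: 1.1
eef_pos: [0.3799, -0.295, 0.2466]
tcp_rot: [0.995, 0.097, -0.0, -0.0]
wrist_force: [0.1, -1.1, -0.0]
width: 0.0601
gripper_force: 0.0
```

>>> {"api": "arm_command", "payload": {"commands": [[0.6,-0.64,0,0,0,0],[0.6,-0.64,0,0,0,0],[0.6,-0.64,0,0,0,0],[0.6,-0.64,0,0,0,0],[0,0,0,0,0,0],[0,0,0,0,0,0]]}}

```text
time: 1.6
eef_pos: [0.4543, -0.1763, 0.2464]
tcp_rot: [0.995, 0.099, -0.0, -0.0]
wrist_force: [-0.5, -0.2, -0.5]
width: 0.0599
gripper_force: 0.0
```

```bash
python3 - <<'E'
from h import *
from scipy.spatial.transform import Rotation as Ro
s=sense();R=Ro.from_quat(s["tcp_rot"]).as_matrix();print(s["time"],s["eef_pos"],R.round(3),s["width"],s["wrist_force"])
im,X=cloud("wrist");save(im,"w1.png")
h=cv2.cvtColor(im,cv2.COLOR_RGB2HSV)
m=((h[...,0]<8)|(h[...,0]>170))&(h[...,1]>140)&(h[...,2]>40)
P=X[m];P=P[~np.isnan(P[:,0])];Q=P[P[:,2]>.167];print(len(P),len(Q))
if len(Q):
    c=cv2.minAreaRect(Q[:,:2].astype(np.float32));print(c,Q.mean(0))
    d=np.array([*c[0],.1545])-s["eef_pos"];print("tool delta",R.T@d)
# x-axis check: deck edges
E
```

```text
1.6 [ 0.45427296 -0.17626635  0.24641368] [[ 0.98   0.197 -0.   ]
 [ 0.197 -0.98   0.   ]
 [-0.    -0.    -1.   ]] 0.05985213060402003 [-0.51734027 -0.23990594 -0.5119783 ]
724 638
((0.47963201999664307, -0.14381706714630127), (0.018658272922039032, 0.02295500785112381), 10.829100608825684) [ 0.47972828 -0.14378397  0.17113321]
tool delta [ 0.03128837 -0.02680502  0.09190588]
```

View pics/w1.png

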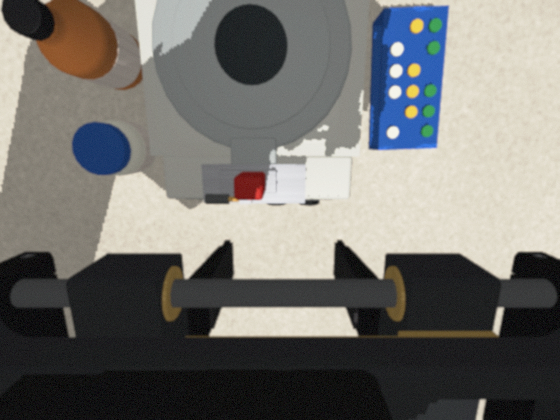

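The wrist view shows the lug at about (250,185), between the open fingers in y and ahead of them. The jar and bottle are clear to the left.

>>> {"api": "arm_command", "payload": {"commands": [[0.39,-0.33,0,0,0,0.08],[0.39,-0.33,0,0,0,0],[0,0,0.5,0,0,0],[0,0,0.5,0,0,0],[0,0,0.5,0,0,0],[0,0,0.5,0,0,0],[0,0,0.4,0,0,0],[0,0,0.3,0,0,0],[0,0,0.06,0,0,0],[0,0,0,0,0,0],[0,0,0,0,0,0]]}}

```text
time: 2.57
eef_pos: [0.4794, -0.1467, 0.1367]
tcp_rot: [0.996, 0.092, 0.0, 0.0]
wrist_force: [-0.5, -0.2, -0.5]
width: 0.0602
gripper_force: 0.0
```

```bash
python3 - <<'E'
from h import *
s=sense();print(s["time"],s["eef_pos"],s["wrist_force"])
a,_=get_image("wrist");b,_=get_image("scene")
save(np.hstack([a[60:360,100:460],cv2.resize(b[130:280,90:270],(360,300))]),"w2.png")
E
```

```text
2.5667 [ 0.47943336 -0.14667192  0.13670986] [-0.53546091 -0.202654   -0.5078131 ]
```

View pics/w2.png

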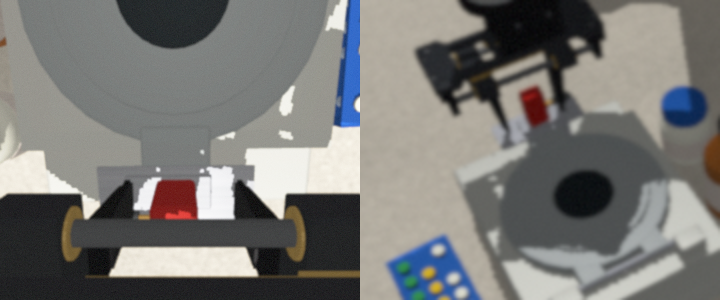

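The red lug stands between the fingers at about (175,200), 3 mm left of centre. I'll centre on it and grip.

>>> {"api": "arm_command", "payload": {"commands": [[0,-0.09,0,0,0,0],[0,0,0,0,0,0]]}}

```text
time: 2.83
eef_pos: [0.4788, -0.142, 0.1368]
tcp_rot: [0.996, 0.092, 0.0, 0.0]
wrist_force: [-0.6, -0.8, 0.4]
width: 0.0603
gripper_force: 0.0
```

>>> {"api": "arm_command", "payload": {"commands": [[0,0,0,0,0,0],[0,0,0,0,0,0],[0,0,0,0,0,0],[0,0,0,0,0,0],[0,0,0,0,0,0],[0,0,0,0,0,0],[0,0,0,0,0,0],[0,0,0,0,0,0]], "jaw": 1, "squeeze": 35}}

```text
time: 3.5
eef_pos: [0.4787, -0.142, 0.1362]
tcp_rot: [0.996, 0.093, -0.0, -0.0]
wrist_force: [0.9, 3.2, 1.2]
width: 0.0235
gripper_force: 35.0
```

>>> {"api": "arm_command", "payload": {"commands": [[0,-0.07,0,0,0,0],[0,-0.06,0,0,0,0],[0,-0.06,0,0,0,0],[0,-0.06,0,0,0,0],[0,0,0,0,0,0],[0,0,0,0,0,0],[0,0,0,0,0,0]]}}

```text
time: 4.08
eef_pos: [0.4771, -0.1333, 0.1362]
tcp_rot: [0.996, 0.093, 0.0, 0.001]
wrist_force: [-1.7, -7.8, -0.9]
width: 0.024
gripper_force: 35.0
```

>>> {"api": "arm_command", "payload": {"commands": [[0,-0.04,0,0,0,0],[0,0,0,0,0,0],[0.028,0,-0.135,0,0,0],[0.028,0,-0.135,0,0,0],[0.035,0,-0.133,0,0,0],[0.035,0,-0.133,0,0,0],[0.041,0,-0.131,0,0,0],[0.041,0,-0.131,0,0,0],[0.095,0,-0.258,0,0,0],[0.108,0,-0.253,0,0,0],[0,0,0,0,0,0],[0,0,0,0,0,0]]}}

```text
time: 5.08
eef_pos: [0.4935, -0.1289, 0.189]
tcp_rot: [0.996, 0.093, 0.001, 0.001]
wrist_force: [1.6, -8.1, -3.1]
width: 0.0239
gripper_force: 35.0
```

>>> {"api": "arm_command", "payload": {"commands": [[0.12,0,-0.248,0,0,0],[0.133,0,-0.24,0,0,0],[0.145,0,-0.233,0,0,0],[0.156,0,-0.225,0,0,0],[0.168,0,-0.218,0,0,0],[0.178,0,-0.209,0,0,0],[0,0,0,0,0,0],[0,0,0,0,0,0]]}}

```text
time: 5.75
eef_pos: [0.5285, -0.1224, 0.2436]
tcp_rot: [0.996, 0.093, 0.0, 0.001]
wrist_force: [0.2, -8.3, -2.2]
width: 0.0237
gripper_force: 35.0
```

>>> {"api": "arm_command", "payload": {"commands": [[0.188,0,-0.2,0,0,0],[0.198,0,-0.19,0,0,0],[0.208,0,-0.18,0,0,0],[0.215,0,-0.17,0,0,0],[0.225,0,-0.158,0,0,0],[0.233,0,-0.148,0,0,0],[0.239,0,-0.135,0,0,0],[0,0,0,0,0,0],[0,0,0,0,0,0],[0,0,0,0,0,0]]}}

```text
time: 6.58
eef_pos: [0.5874, -0.1114, 0.2906]
tcp_rot: [0.996, 0.093, -0.0, 0.001]
wrist_force: [0.1, -7.8, -0.2]
width: 0.0237
gripper_force: 35.0
```

```bash
python3 - <<'E'
from h import *
s=sense();print(s["time"],s["eef_pos"],s["wrist_force"],s["gripper_force"],s["width"])
a,_=get_image("wrist");b,X=cloud("scene");np.save("sX.npy",X)
save(np.hstack([a[60:360,100:460],cv2.resize(b[80:330,60:360],(360,300))]),"w3.png")
# lid angle: fit plane to points above the shut lid, near the lid
ax=np.array([.982,.188]);P=X.reshape(-1,3);o=np.array([.596,-.121])
d=P[:,:2]-o;u=d@ax;v=d@np.array([-.188,.982])
m=(u>-.06)&(u<.09)&(abs(v)<.07)&(P[:,2]>.13)&(P[:,2]<.30)
z=P[m,2];uu=u[m];print(m.sum())
for _ in range(4):
    c=np.polyfit(uu,z,1);r=abs(np.polyval(c,uu)-z);k=r<max(.004,np.median(r)*2);uu,z=uu[k],z[k]
print(c,np.arctan(-c[0]),len(z))
E
```

```text
6.5833 [ 0.58740307 -0.11140696  0.29056739] [ 0.14656529 -7.75182915 -0.24021645] 35.00510394573212 0.023712383906208962
6348
[-1.1756442   0.24198476] 0.8659554958733675 4347
```

View pics/w3.png

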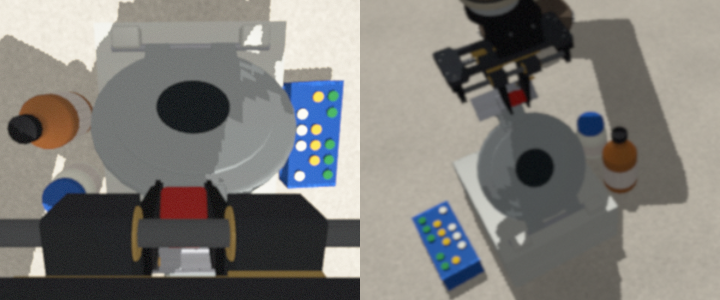

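The lid is up at about 0.87 rad. The lug is still gripped at about (185,203), and the bottle, jar and rack haven't moved.

```bash
python3 -c "
from rig import *
import numpy as np
print(np.abs(sense()['qd']).max()); print(sign_off())"
```

```text
0.0023150859402441878
the job is handed in; nothing more can be done
None
```

I drew the latch clear of the ball, lifted the lid to about 0.87 rad (50°), and handed the job in with the gripper still holding it at 35 N; the bottle, jar and rack look unmoved in the last pictures, and the sign-off returned no verdict.

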